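# Turn the blue cup to the arrow

### The job

Three freshly glazed cups stand on the potter's banding wheel. Turn the wheel, best by pushing one of the posts on its rim, until the blue cup is at the front, in line with the yellow arrow, then let go and leave the wheel standing still. The raw glaze smudges, so do not touch any of the cups, and keep all three standing on the wheel.

Things in the scene. Friction and masses are not known exactly. Their poses are not given: they have to be found in the camera images.
- wheel: Aluminium disc, radius 120 mm, 12 thick, top 72 mm above the table; turns freely both ways about its vertical axis (about 1 N on a post), stops at once when not pushed. Origin: on the axis in the top face, z up. Three black upright posts, 14 mm thick, 40 tall above the top face, on rim ears 132 mm from the axis, at 0, 120, 240 degrees from its x axis; ears reach 145 mm. Cups start midway between posts.
- arrow (a point): Tip of the yellow arrow lying on the table, 14 mm high, on the wheel's fixed foot, 170 mm from the axis and pointing at it; it marks the front of the wheel, roughly towards the robot, and does not turn. The arrow reaches 70 mm outwards from this tip and is 50 mm wide. x axis: from the tip to the wheel's axis; z up.
- cup_blue: The cup to bring to the arrow: dark blue glazed cup without a handle, 50 mm across and 45 mm tall, standing loose on the plate with its middle about 68 mm from the plate's axis. Origin: centre of its underside.
- cup_cream: Bystander: cream-white glazed cup without a handle, 50 mm across and 45 mm tall, standing loose on the plate with its middle about 68 mm from the plate's axis. Origin: centre of its underside.
- cup_green: Bystander: dark green glazed cup without a handle, 50 mm across and 45 mm tall, standing loose on the plate with its middle about 68 mm from the plate's axis. Origin: centre of its underside.
There are look-alikes about, which are no part of the job. Several things have the shape of the cup_blue; the one meant has the colours described above.

How it is judged:
By the outcome, as a careful person would: the job done as asked, in the order asked, and still so for the second after the job is handed in, with the robot touching nothing.
It also fails if it takes over 45 s, if anything falls off the work surface, if the arm or the gripper's body presses on something with over 40 N, if the wrist force passes 120 N, or if a joint passes its speed limit or range.

### The arm

A 7-joint arm with a two-finger parallel gripper is mounted at the origin on the work surface. World frame = base frame: x ahead of the robot, y to its left, z up, the work surface at z = 0. Lengths are in m, angles in rad, forces in N, time in s.
With the tool pointing down it reaches from about 0.35 to 0.9 m from the base axis. Payload 7.2 kg.
Tool frame: the origin (TCP) lies between the finger pads; the fingertips stand 25 mm ahead of it and the grasp point (between the pads) lies 6 mm ahead of it; z points along the fingers, y is the direction in which the jaws open and shut (so a half turn about z gives the same grasp; the last joint's range is limited). The gripper opens to 88 mm and grips with 3 to 60 N. Pads are 20 mm wide; open, the fingers measure 115 mm over their backs; the gripper's body (75 mm by 178 mm) begins 61 mm behind the grasp point.
Start: joints at [1.279, 0.411, -0.013, 1.596, 0.006, 1.134, -0.082], TCP at [0.139, -0.609, 0.22] pointing down, gripper open.
Joint ranges: [-2.95, 2.95], [-0.29, 1.99], [-1.47, 1.44], [0.14, 2.54], [-1.03, 4.17], [0.13, 1.85], [-2.86, 2.86]. Speed limits (rad/s): [2.39, 2.39, 3.01, 3.01, 3.14, 3.14, 3.14].

### API

Orientations are given as a unit quaternion [x, y, z, w].
In Python, from workcell import r, eyes gives the robot as it stands. The module is installed in compiled form; this text tells all that it offers.
- The arm moves only by the shell command python3 -m pendant 'ROWS'. ROWS is JSON, a list of rows, each a list of 7 numbers: the opening, from -1 (shut) to 1 (fully open), then the shift along the tool's x, y, z in cm, then the turn, a rotation vector about the tool's x, y, z in rad. In form: [[jaw, x, y, z, rx, ry, rz], ...]. A call has 1 to 8 rows; each row shifts and turns the commanded pose from where the row before left it, along the tool's axes as they then stand; what a row does not reach is not made up. A row lasts 1/12 s, in which the tool goes at most 41.7 mm and 7.16 degrees, less where a joint would pass 70% of its speed; a pose out of reach is approached as far as the arm can. A call with a gripper value outside its range is refused whole. The fingers move at their own pace and stop on an object; the grip force is fixed at half the most. Time passes only in rows, so rows that do not move let the fingers close. It gives the time, the measured TCP pose, the force and the opening at its end, in the units of the state.
- r.get_state(): the state, without advancing time (a new reading comes with each control period).
- eyes.get_image(name): name is "side" or "top" or "wrist"; returns a dict with "pixels" (384x512x3 uint8, red, green, blue), "fx", "fy", "cx", "cy" (pixels), "dist_coeffs" ([k1, k2, p1, p2, k3] as OpenCV has them; the pictures are not rectified), "view" (4x4, takes a point from world to camera coordinates). Camera axes: x right, y down, z forward; pixel columns grow to the right and rows downward; lengths in m; the calibration is good to about 2 mm. A picture is of the moment at which its call begins. There is no depth.
- r.finish_job(): hands the job in, once; it reports no verdict.
The state is a dict: "time_s": time; "joint_pos": joint angles; "qvel": joint speeds; "joint_efforts": joint torques, N m; "ee_pos": TCP position; "orientation": TCP orientation; "wrist_force": force on the tool from outside, world axes, zero at the start; "moment": the same for the moment, N m; "grip_width": finger opening in m.
Only numpy, scipy, OpenCV 4.12 (cv2) and the standard library are available. Lean on these libraries where they do the work, as an engineer would, in place of code of your own. Each camera call takes 0.05 s, during which the arm holds its last target. There are 200 camera calls.

## Working session

There is one attempt and no reset: what is moved stays moved. The work goes in short steps, Python scripts to look and compute and a shell command to move; the robot and the scene stay as the last step left them, time stands still between calls to the robot, and variables do not carry over. Pictures are saved under pics/ and viewed, about 8 in all and at most 12, crops included, and the job is handed in when it is done.

```bash
mkdir -p pics; cat > h.py <<'E'
import numpy as np, cv2
from workcell import r, eyes
def snap(n,f):
    im=eyes.get_image(n); cv2.imwrite('pics/'+f,cv2.cvtColor(im['pixels'],cv2.COLOR_RGB2BGR)); return im
def K(im): return np.array([[im['fx'],0,im['cx']],[0,im['fy'],im['cy']],[0,0,1.]])
def toworld(im,px,z):
    p=cv2.undistortPoints(np.array([[px]],float),K(im),np.array(im['dist_coeffs'],float))[0,0]
    V=np.array(im['view']);R=V[:3,:3];t=V[:3,3];c=-R.T@t;d=R.T@np.array([p[0],p[1],1]);return c+d*(z-c[2])/d[2]
def topx(im,X):
    V=np.array(im['view']);return cv2.projectPoints(np.array(X,float).reshape(-1,1,3),cv2.Rodrigues(V[:3,:3])[0],V[:3,3],K(im),np.array(im['dist_coeffs'],float))[0][:,0]
E
python3 - <<'E'
from h import *
a=snap('top','t0.png');b=snap('side','s0.png')
A=cv2.imread('pics/t0.png')
print(r.get_state()); print(np.array(a['view']).round(3),np.array(b['view']).round(3))
E
```

```text
{'time_s': 0.1, 'joint_pos': array([ 1.27877804,  0.41181878, -0.01270334,  1.59690883,  0.00555521,
        1.1343012 , -0.08223969]), 'qvel': array([ 1.93026608e-03, -1.97555729e-03, -7.46385501e-04, -1.25780841e-03,
        2.41282357e-04, -6.97344446e-04, -5.63520019e-05]), 'joint_efforts': array([ 3.70628899e-03, -5.89092994e+01,  6.44098856e-01, -2.91707897e+01,
       -5.36916009e-02,  1.44390218e-02,  3.50145410e-05]), 'ee_pos': array([ 0.13859802, -0.60899253,  0.219715  ]), 'orientation': array([ 9.93746842e-01,  1.11654481e-01, -1.08744787e-04, -6.92277835e-04]), 'wrist_force': array([ 0.00941348, -0.46709462,  0.37245714]), 'moment': array([ 0.00552224, -0.00398548,  0.0234141 ]), 'grip_width': 0.08789296945049636}
[[-0.016 -1.     0.019  0.096]
 [-0.985  0.013 -0.173  0.565]
 [ 0.172 -0.021 -0.985  0.772]
 [ 0.     0.     0.     1.   ]] [[ 0.713 -0.701 -0.002 -0.345]
 [-0.437 -0.442 -0.784  0.347]
 [ 0.548  0.56  -0.621  0.386]
 [ 0.     0.     0.     1.   ]]
```

View pics/t0.png

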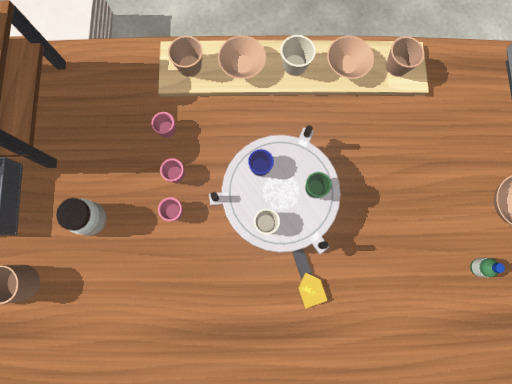

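View pics/s0.png

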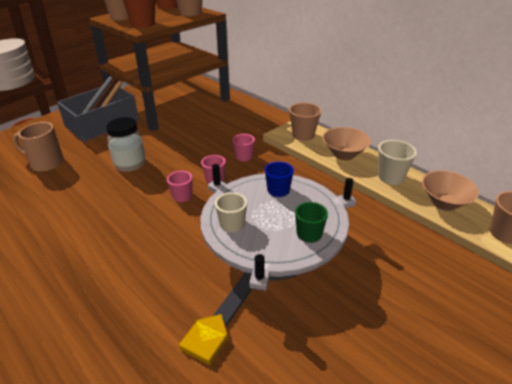

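Candidates for the blue cup: the dark blue one on the plate (top view 261,162; side 279,179), green (318,185), cream (266,222), and three pink look-alikes off the wheel (163,124), (172,170), (170,209). The dark blue one on the plate is the match. The posts are at about (307,131), (214,197) and (322,245), and the arrow is at (311,290). Next I'll measure these.

```bash
python3 - <<'E'
from h import *
im=eyes.get_image('top');P=im['pixels'].astype(int)
hsv=cv2.cvtColor(im['pixels'],cv2.COLOR_RGB2HSV)
posts=[toworld(im,p,.112) for p in [(308,130),(214,196),(323,245)]]
# circle centre through 3 posts
p=np.array(posts)[:,:2];A=2*(p[1:]-p[0]);c=np.linalg.solve(A,(p[1:]**2).sum(1)-(p[0]**2).sum());
print('posts',p.round(3),'c',c.round(4),'rad',np.linalg.norm(p-c,axis=1))
for n,q in dict(blue=(261,162),green=(318,184),cream=(266,222)).items():
    w=toworld(im,q,.10)[:2]-c;print(n,(w+c).round(3),np.linalg.norm(w).round(3),np.degrees(np.arctan2(w[1],w[0])).round(1))
for q in p: print('post ang',np.degrees(np.arctan2(*(q-c)[::-1])).round(1))
m=((hsv[...,0]>22)&(hsv[...,0]<32)&(hsv[...,1]>200)&(hsv[...,2]>120)).astype(np.uint8)
m[:240]=0
n,l,s,ce=cv2.connectedComponentsWithStats(m);i=1+s[1:,4].argmax();print(s[i],ce[i])
pts=np.argwhere(l==i)[:,::-1]
w=np.array([toworld(im,q,.014)[:2] for q in pts]); d=np.linalg.norm(w-c,axis=1);print('d range',d.min(),d.max())
v=w.mean(0)-c;print('arrow ang centroid',np.degrees(np.arctan2(v[1],v[0])))
t=w[d<d.min()+.004].mean(0)-c;print('tip ang',np.degrees(np.arctan2(t[1],t[0])),t+c)
B=cv2.cvtColor(im['pixels'],cv2.COLOR_RGB2BGR)[110:320,190:350];cv2.imwrite('pics/c.png',cv2.resize(B,None,fx=2.8,fy=2.8,interpolation=3))
E
```

```text
posts [[ 0.672 -0.01 ]
 [ 0.543  0.174]
 [ 0.447 -0.03 ]] c [0.5538 0.0443] rad [0.12997572 0.12997572 0.12997572]
blue [0.611 0.083] 0.069 34.2
green [ 0.566 -0.027] 0.073 -80.6
cream [0.493 0.076] 0.068 152.8
post ang -24.8
post ang 94.9
post ang -145.2Traceback (most recent call last):
  File "<stdin>", line 13, in <module>
ValueError: attempt to get argmax of an empty sequence
```

```bash
python3 - <<'E'
from h import *
im=eyes.get_image('top');P=im['pixels'].astype(int)
c=np.array([.5538,.0443])
print(P[290,311])
m=((P[...,0]>150)&(P[...,1]>.6*P[...,0])&(P[...,2]<.35*P[...,0])).astype(np.uint8);m[:240]=0
n,l,s,ce=cv2.connectedComponentsWithStats(m);i=1+s[1:,4].argmax();print(s[i],ce[i])
pts=np.argwhere(l==i)[:,::-1].astype(float)
w=np.array([toworld(im,q,.014)[:2] for q in pts]); d=np.linalg.norm(w-c,axis=1);print('d range',d.min(),d.max())
v=w.mean(0)-c;print('arrow ang centroid',np.degrees(np.arctan2(v[1],v[0])))
t=w[d<d.min()+.004].mean(0)-c;print('tip ang',np.degrees(np.arctan2(t[1],t[0])),t+c)
B=cv2.cvtColor(im['pixels'],cv2.COLOR_RGB2BGR)[110:320,190:350];cv2.imwrite('pics/c.png',cv2.resize(B,None,fx=2.8,fy=2.8,interpolation=3))
E
```

```text
[237 207  88]
[299 284   2   2   2] [299.5 284.5]
d range 0.18822295653989515 0.18973382213862616
arrow ang centroid -167.92035210001367
tip ang -167.92035210001367 [0.36901017 0.00475314]
```

View pics/c.png

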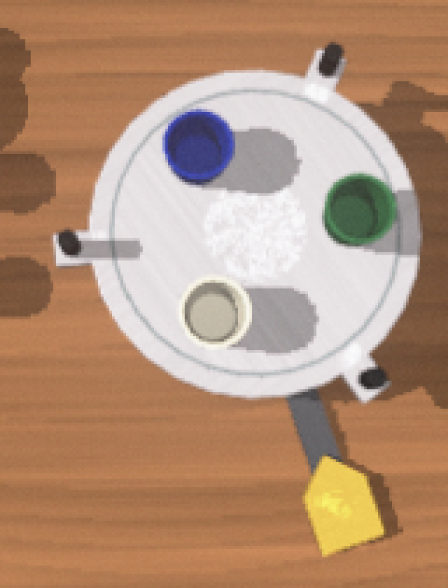

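```bash
python3 - <<'E'
from h import *
im=eyes.get_image('top');V=np.array(im['view']);print('cam',-V[:3,:3].T@V[:3,3])
c=np.array([.5538,.0443])
for q in [(305,273.2),(316,304)]:
    w=toworld(im,q,.014)[:2]-c;print('arrow',w+c,np.linalg.norm(w),np.degrees(np.arctan2(w[1],w[0])))
for n,q,z in [('board edge',(290,94),.02),('bottle base',(477,268),0),('bottle cap .1',(500,268),.1),('cap .15',(500,268),.15),('pink',(170,209),.045)]: print(n,toworld(im,q,z).round(3))
g=eyes.get_image('side')
A=np.radians(-24.9);print('postA',c+.132*np.array([np.cos(A),np.sin(A)]))
# check with side camera
for q in [(348,181),(217,167),(259,258)]:
    w=toworld(g,q,.112)[:2]-c;print('side post',np.linalg.norm(w).round(3),np.degrees(np.arctan2(w[1],w[0])).round(1))
# arrow corners in side
for q in [(223,316),(196,354)]:
    w=toworld(g,q,.014)[:2]-c;print('side arrow',np.linalg.norm(w).round(3),np.degrees(np.arctan2(w[1],w[0])).round(1))
E
```

```text
cam [0.42466902 0.10543775 0.85622481]
arrow [ 0.39202202 -0.00750506] 0.16987018234693718 -162.2437283193368
arrow [ 0.32835108 -0.0284852 ] 0.23690694752795385 -162.10755390986898
board edge [0.788 0.013 0.02 ]
bottle base [ 0.391 -0.393  0.   ]
bottle cap .1 [ 0.393 -0.384  0.1  ]
cap .15 [ 0.395 -0.351  0.15 ]
pink [0.527 0.271 0.045]
postA [ 0.67352981 -0.01127673]
side post 0.129 -27.1
side post 0.124 95.4
side post 0.134 -143.9
side arrow 0.17 -160.2
side arrow 0.239 -160.7
```

```bash
python3 -m pendant '[[1,3.2,-2.3,0,0,0,0],[1,3.2,-2.3,0,0,0,0],[1,3.2,-2.3,0,0,0,0],[1,3.2,-2.3,0,0,0,0],[1,3.2,-2.3,0,0,0,0],[1,3.2,-2.3,0,0,0,0],[1,3.2,-2.3,0,0,0,0],[1,3.2,-2.3,0,0,0,0]]'; python3 -m pendant '[[1,3.2,-2.3,0,0,0,0],[1,3.2,-2.3,0,0,0,0],[1,3.2,-2.3,0,0,0,0],[1,3.2,-2.3,0,0,0,0],[1,3.2,-2.3,0,0,0,0],[1,3.2,-2.3,0,0,0,0],[1,0,0,0,0,0,0],[1,0,0,0,0,0,0]]'
```

```text
time_s: 0.97
ee_pos: [0.3484, -0.3716, 0.2207]
orientation: [0.994, 0.112, 0.0, 0.0]
wrist_force: [0.4, -0.6, 0.4]
grip_width: 0.088
time_s: 1.63
ee_pos: [0.5054, -0.1935, 0.2203]
orientation: [0.993, 0.114, 0.0, -0.0]
wrist_force: [0.4, -0.6, -1.0]
grip_width: 0.0877
```

```bash
python3 -m pendant '[[1,0,0,0,0,0,0.11],[1,0,0,0,0,0,0.11],[1,0,0,0,0,0,0.11],[1,0,0,0,0,0,0.11],[1,0,0,0,0,0,0.11],[1,0,0,0,0,0,0.11],[1,0,0,0,0,0,0]]'; python3 -m pendant '[[0.2,1.1,-3.4,0,0,0,0],[0.2,1.1,-3.4,0,0,0,0],[0.2,1.1,-3.4,0,0,0,0],[0.2,1.1,-3.4,0,0,0,0],[0.2,1.1,-3.4,0,0,0,0],[0.2,1.1,-3.4,0,0,0,0],[0.2,1,-3,0,0,0,0],[0.2,0,0,0,0,0,0]]'
python3 - <<'E'
from h import *
s=r.get_state();print(s['ee_pos'],s['orientation'],s['grip_width'])
snap('top','t1.png');w=snap('wrist','w1.png')
A=cv2.imread('pics/t1.png')[60:300,140:400];B=cv2.imread('pics/w1.png')
cv2.imwrite('pics/m1.png',np.hstack([cv2.resize(A,(416,384)),cv2.resize(B,(384,384)) if 0 else cv2.resize(B,(384,288)) .copy() if 0 else cv2.copyMakeBorder(cv2.resize(B,(384,288)),0,96,0,0,0)]))
E
```

```text
time_s: 2.22
ee_pos: [0.5031, -0.1976, 0.2205]
orientation: [0.976, -0.22, -0.0, 0.0]
wrist_force: [0.5, 0.1, -0.1]
grip_width: 0.0878
time_s: 2.88
ee_pos: [0.6742, -0.01, 0.2195]
orientation: [0.977, -0.212, -0.0, -0.002]
wrist_force: [-1.2, 0.6, -0.3]
grip_width: 0.0524
[ 0.67416819 -0.00998849  0.21952848] [ 9.77351592e-01 -2.11613811e-01 -1.55444873e-04 -1.85366684e-03] 0.05240819881017268
```

View pics/m1.png

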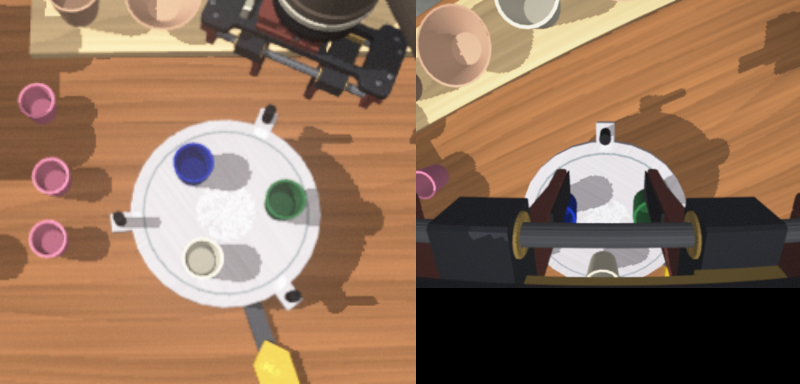

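```bash
python3 - <<'E'
from h import *
w=eyes.get_image('wrist');t=eyes.get_image('top')
print(topx(w,[[.6735,-.0113,.112],[.674,-.010,.2],[.674,-.01,.112]]),topx(t,[[.6735,-.0113,.112],[.674,-.01,.3]]))
print([toworld(w,p,.112) for p in [(252,173),(252,171),(252,178)]])
E
```

```text
[[249.1002628  190.77895301]
 [244.70289616 229.70805258]
 [247.47164389 190.88142084]] [[308.50477497 129.14372332]
 [325.29724222  88.98214183]]
[array([ 0.6865203 , -0.02005756,  0.112     ]), array([ 0.68807653, -0.02077838,  0.112     ]), array([ 0.68260809, -0.01824544,  0.112     ])]
```

```bash
python3 - <<'E'
from h import *
w=snap('wrist','w2.png');V=np.array(w['view']);print(-V[:3,:3].T@V[:3,3],V[2,:3])
B=cv2.imread('pics/w2.png')[140:240,190:310]
for p,col in [((.6735,-.0113,.112),(0,0,255)),((.6735,-.0113,.072),(0,255,0))]:
    q=topx(w,[p])[0];cv2.circle(B,(int(q[0]-190),int(q[1]-140)),1,col,-1)
cv2.imwrite('pics/w2c.png',cv2.resize(B,None,fx=4,fy=4,interpolation=0))
E
```

```text
[ 0.73814356 -0.04856282  0.38408017] [-0.24540419  0.11234312 -0.9628893 ]
```

View pics/w2c.png

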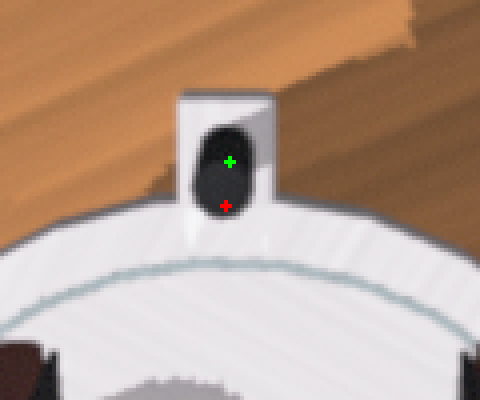

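The wrist view shows the post at crop (221,192), between the jaws and about 3 mm further out than predicted. I'll descend around it, leaving 11 mm over the plate.

```bash
python3 -m pendant '[[0.2,0.3,0,3.7,0,0,0],[0.2,0,0,3.7,0,0,0],[0.2,0,0,3.7,0,0,0],[0.2,0,0,0,0,0,0],[-0.45,0,0,0,0,0,0],[-0.45,0,0,0,0,0,0],[-0.45,0,0,0,0,0,0],[-0.45,0,0,0,0,0,0]]'
```

```text
time_s: 3.8
ee_pos: [0.676, -0.0175, 0.1124]
orientation: [0.976, -0.217, 0.002, -0.0]
wrist_force: [0.3, -1.0, -0.1]
grip_width: 0.0296
```

```bash
python3 -m pendant '[[-0.45,-0.08,-1.47,0,0,0,-0.11],[-0.45,-0.08,-1.47,0,0,0,-0.11],[-0.45,-0.08,-1.47,0,0,0,-0.11],[-0.45,-0.08,-1.47,0,0,0,-0.11],[-0.45,0,0,0,0,0,0]]'
python3 - <<'E'
from h import *
snap('top','t2.png');snap('wrist','w3.png')
A=cv2.imread('pics/t2.png')[60:300,140:400];B=cv2.imread('pics/w3.png')
cv2.imwrite('pics/m2.png',np.hstack([cv2.resize(A,(416,384)),cv2.copyMakeBorder(cv2.resize(B,(384,288)),0,96,0,0,0)]))
E
```

```text
time_s: 4.22
ee_pos: [0.6878, 0.0442, 0.1113]
orientation: [1.0, 0.006, 0.001, -0.001]
wrist_force: [-0.4, 0.5, 0.6]
grip_width: 0.0241
```

View pics/m2.png

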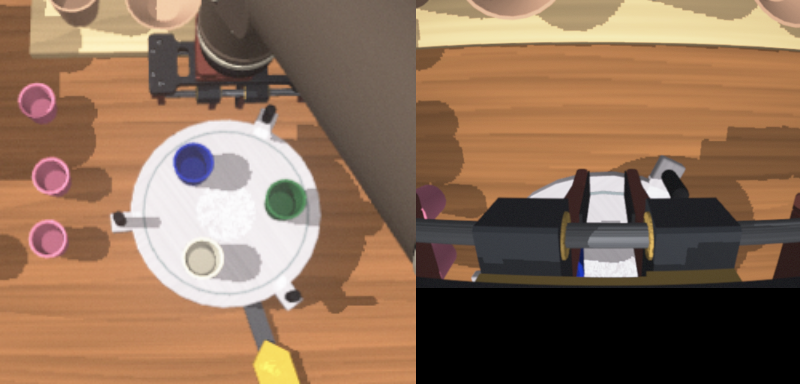

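The wheel did not move: the post is still at top-crop (268,115) and now sits to the right of the fingers. I'll find out where the fingertips really are with the side view.

```bash
python3 - <<'E'
from h import *
s=r.get_state();print(s['ee_pos'],s['orientation'],s['grip_width'],s['wrist_force'])
e=np.array(s['ee_pos']);tip=e-[0,0,.025]
g=snap('side','s3.png');w=snap('wrist','w4.png');t=eyes.get_image('top')
pts=[tip+[0,.012,0],tip-[0,.012,0],[.6735,-.0113,.112],[.6735,-.0113,.072]]
S=cv2.imread('pics/s3.png');W=cv2.imread('pics/w4.png');print(w['fx'])
for im,I in ((g,S),(w,W)):
  for q,c in zip(topx(im,pts),[(0,255,255),(0,255,255),(0,0,255),(0,255,0)]): cv2.circle(I,tuple(int(v) for v in q),2,c,-1)
cv2.imwrite('pics/m3.png',np.hstack([cv2.resize(S[60:280,170:420],(455,400)),cv2.resize(W[180:384,60:300+100],(340,204)) if 0 else cv2.copyMakeBorder(W[184:384,110:450],0,200,0,0,0)]))
E
```

```text
[0.68758695 0.03985157 0.11063218] [ 9.99999517e-01  5.71611484e-04  7.99296151e-04 -1.83277244e-06] 0.02416443894602059 [-0.04067145 -0.18469564 -0.26245845]
329.7835194870608
```

View pics/m3.png

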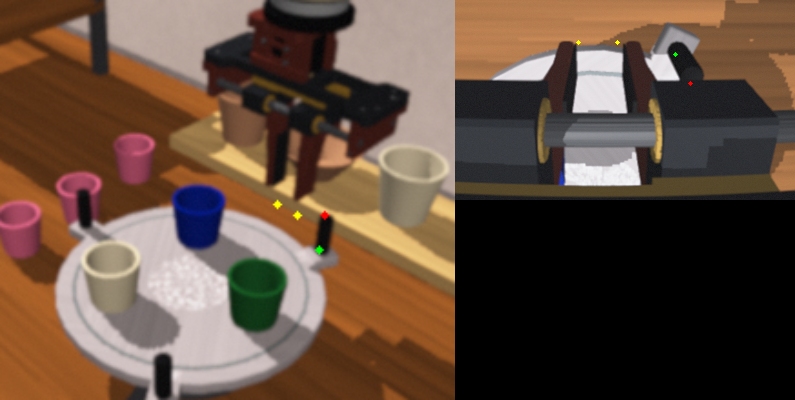

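In the side view the real tips are at (275,187) and (300,198). That is about 18 display px above the prediction, so they are roughly 20 mm higher than the reported pose implies and passed over the post. I'll lift, reverse, descend deeper and check.

```bash
python3 -m pendant '[[0.2,0,0,-3,0,0,0],[0.2,0,0,-2,0,0,0],[0.2,-0.08,1.47,0,0,0,0.11],[0.2,-0.08,1.47,0,0,0,0.11],[0.2,-0.08,1.47,0,0,0,0.11],[0.2,-0.08,1.47,0,0,0,0.11],[0.2,0,0,0,0,0,0]]'
python3 -m pendant '[[0.2,0,0,2,0,0,0],[0.2,0,0,2,0,0,0],[0.2,0,0,2,0,0,0],[0.2,0,0,0,0,0,0]]'
python3 - <<'E'
from h import *
s=r.get_state();print(s['ee_pos'],s['orientation'],s['grip_width'],s['wrist_force'])
g=snap('side','s4.png');w=snap('wrist','w5.png')
S=cv2.imread('pics/s4.png');W=cv2.imread('pics/w5.png')
cv2.imwrite('pics/m4.png',np.hstack([cv2.resize(S[40:260,210:460],(455,400)),cv2.copyMakeBorder(W[184:384,90:430],0,200,0,0,0)]))
E
```

```text
time_s: 5.05
ee_pos: [0.6739, -0.0228, 0.1597]
orientation: [0.975, -0.222, 0.0, 0.002]
wrist_force: [0.7, -0.5, 0.0]
grip_width: 0.0525
time_s: 5.38
ee_pos: [0.6722, -0.0172, 0.0955]
orientation: [0.977, -0.215, -0.003, 0.001]
wrist_force: [-0.6, 0.1, -0.1]
grip_width: 0.0526
[ 0.67224356 -0.01719826  0.09548168] [ 9.76571340e-01 -2.15172865e-01 -2.93877729e-03  6.47682911e-04] 0.05258085628617175 [-0.6194057   0.05736596 -0.12898236]
```

View pics/m4.png

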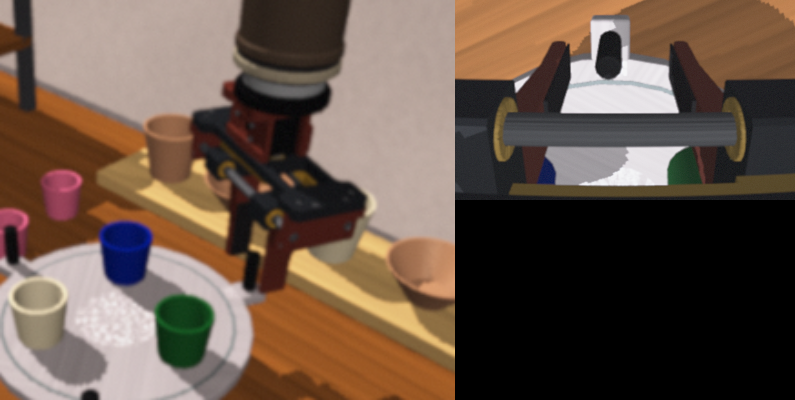

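```bash
python3 - <<'E'
from h import *
g=eyes.get_image('side');w=eyes.get_image('wrist')
s=r.get_state();e=np.array(s['ee_pos']);print(e)
from scipy.spatial.transform import Rotation as R
M=R.from_quat(s['orientation']).as_matrix()
for k in (.025,.015,.005):
  print(k,[ (topx(im,[e+M@[x,.033,k]])[0]).round() for im in (g,w) for x in (-.01,.01)])
print('obs side tip 358,200 ; wrist tip right finger upper corner',(683-455+90,42+184))
print('post wrist pred',topx(w,[[.6735,-.0113,.112],[.6735,-.0113,.072],[.676,-.013,.112]]),'obs top',(609-455+90,66+184),'base',(610-365,36+184))
# wheel rim ellipse pred in wrist at outermost
A=np.radians(-25);print('side post pred',topx(g,[[.6735,-.0113,.112],[.6735,-.0113,.072]]),'obs',(252/1.82+210,255/1.818+40),(248/1.82+210,290/1.818+40))
E
```

```text
[ 0.67554165 -0.01708082  0.10086333]
0.025 [array([354., 210.]), array([364., 208.]), array([308., 241.]), array([310., 210.])]
0.015 [array([354., 206.]), array([365., 203.]), array([311., 247.]), array([313., 216.])]
0.005 [array([355., 201.]), array([366., 198.]), array([314., 255.]), array([316., 222.])]
obs side tip 358,200 ; wrist tip right finger upper corner (318, 226)
post wrist pred [[246.58619475 259.22271317]
 [248.01603106 229.83063422]
 [247.50834619 253.90736754]] obs top (244, 250) base (245, 220)
side post pred [[348.27376658 178.98507017]
 [345.30508911 197.9855216 ]] obs (348.46153846153845, 180.26402640264027) (346.2637362637363, 199.51595159515952)
```

Both views now agree that the tips are about 5 mm ahead of the TCP. They overlap the post by about 14 mm, and the post is about 3 mm outward of the tool centre. I'll go 1 cm lower, close to a cage, push a little and check numerically.

```bash
python3 -m pendant '[[0.2,0.3,0,1,0,0,0],[-0.45,0,0,0,0,0,0],[-0.45,0,0,0,0,0,0],[-0.45,0,0,0,0,0,0],[-0.45,0,0,0,0,0,0]]'
python3 -m pendant '[[-0.45,-0.08,-1.47,0,0,0,-0.11],[-0.45,-0.08,-1.47,0,0,0,-0.11],[-0.45,-0.08,-1.47,0,0,0,-0.11],[-0.45,-0.08,-1.47,0,0,0,-0.11],[-0.45,0,0,0,0,0,0]]'
cat >> h.py <<'E'
def cups():
    im=eyes.get_image('top');P=im['pixels'].astype(int);R,G,B=P[...,0],P[...,1],P[...,2];c=np.array([.5538,.0443])
    for n,m in (('blue',(B>60)&(B>1.8*R)&(B>1.8*G)),('green',(G>40)&(G>1.6*R)&(G>1.25*B))):
        m=m.astype(np.uint8);m[:,:200]=0;m[:,420:]=0;m[:90]=0
        k,l,s,ce=cv2.connectedComponentsWithStats(m)
        if k<2: print(n,'none');continue
        i=1+s[1:,4].argmax();w=toworld(im,ce[i],.10)[:2]-c
        print(n,s[i,4],ce[i].round(1),'r',np.linalg.norm(w).round(4),'ang',np.degrees(np.arctan2(w[1],w[0])).round(1))
    return im
E
python3 -c "from h import *;cups()"
```

```text
time_s: 6.0
ee_pos: [0.6774, -0.0186, 0.0897]
orientation: [0.976, -0.216, 0.0, -0.0]
wrist_force: [1.0, 0.1, -0.5]
grip_width: 0.0297
time_s: 6.42
ee_pos: [0.69, 0.0425, 0.0898]
orientation: [1.0, 0.006, 0.0, -0.001]
wrist_force: [-0.9, 1.2, 0.3]
grip_width: 0.0239
blue 360 [251.9 174.2] r 0.0657 ang 59.9
green 7 [321.7 163.1] r 0.0969 ang -56.5
```

The wheel turns: blue went from 34° to 60°. Carrying on.

```bash
python3 -m pendant '[[-0.45,-0.08,-1.47,0,0,0,-0.11],[-0.45,-0.08,-1.47,0,0,0,-0.11],[-0.45,-0.08,-1.47,0,0,0,-0.11],[-0.45,-0.08,-1.47,0,0,0,-0.11],[-0.45,-0.08,-1.47,0,0,0,-0.11],[-0.45,-0.08,-1.47,0,0,0,-0.11],[-0.45,-0.08,-1.47,0,0,0,-0.11],[-0.45,0,0,0,0,0,0]]'
python3 - <<'E'
from h import *
cups();e=r.get_state()['ee_pos'];d=e[:2]-[.5538,.0443];print(e,np.linalg.norm(d),np.degrees(np.arctan2(d[1],d[0])))
E
```

```text
time_s: 7.13
ee_pos: [0.6502, 0.1334, 0.0896]
orientation: [0.925, 0.379, -0.0, -0.001]
wrist_force: [-0.1, 0.8, -0.6]
grip_width: 0.0241
blue 363 [250.1 199.6] r 0.0636 ang 105.7
green none
[0.65114172 0.13184564 0.08960096] 0.1309184833023974 41.967075884991495
```

```bash
python3 -m pendant '[[-0.45,-0.06,-1.47,0,0,0,-0.11],[-0.45,-0.06,-1.47,0,0,0,-0.11],[-0.45,-0.06,-1.47,0,0,0,-0.11],[-0.45,-0.06,-1.47,0,0,0,-0.11],[-0.45,-0.06,-1.47,0,0,0,-0.11],[-0.45,-0.06,-1.47,0,0,0,-0.11],[-0.45,-0.06,-1.47,0,0,0,-0.11],[-0.45,0,0,0,0,0,0]]'
python3 - <<'E'
from h import *
cups();e=r.get_state()['ee_pos'];d=e[:2]-[.5538,.0443];print(e,np.linalg.norm(d),np.degrees(np.arctan2(d[1],d[0])))
E
```

```text
time_s: 7.85
ee_pos: [0.5588, 0.1718, 0.0892]
orientation: [0.717, 0.697, -0.001, -0.0]
wrist_force: [0.2, 0.5, 0.2]
grip_width: 0.0241
blue none
green none
[0.55999622 0.17159899 0.08928489] 0.1274497021816601 87.21335133569532
```

```bash
python3 -m pendant '[[-0.45,0.3,-1.47,0,0,0,-0.11],[-0.45,-0.05,-1.47,0,0,0,-0.11],[-0.45,-0.05,-1.47,0,0,0,-0.11],[-0.45,-0.05,-1.47,0,0,0,-0.11],[-0.45,-0.05,-1.47,0,0,0,-0.11],[-0.45,0,0,0,0,0,0]]'
python3 - <<'E'
from h import *
cups();e=r.get_state()['ee_pos'];d=e[:2]-[.5538,.0443];print(e,np.linalg.norm(d),np.degrees(np.arctan2(d[1],d[0])))
snap('top','t5.png');snap('side','s5.png')
A=cv2.imread('pics/t5.png')[100:340,140:400];B=cv2.imread('pics/s5.png')[100:384,130:410]
cv2.imwrite('pics/m5.png',np.hstack([cv2.resize(A,(412,380)),cv2.resize(B,(375,380))]))
E
```

```text
time_s: 8.4
ee_pos: [0.4891, 0.158, 0.0891]
orientation: [0.502, 0.865, -0.001, -0.0]
wrist_force: [-0.2, -0.5, -0.8]
grip_width: 0.0244
blue none
green 3 [261.7 173.3] r 0.0511 ang 47.8
[0.4901203  0.15852144 0.08925425] 0.1307732486244116 119.14014254313864
```

View pics/m5.png

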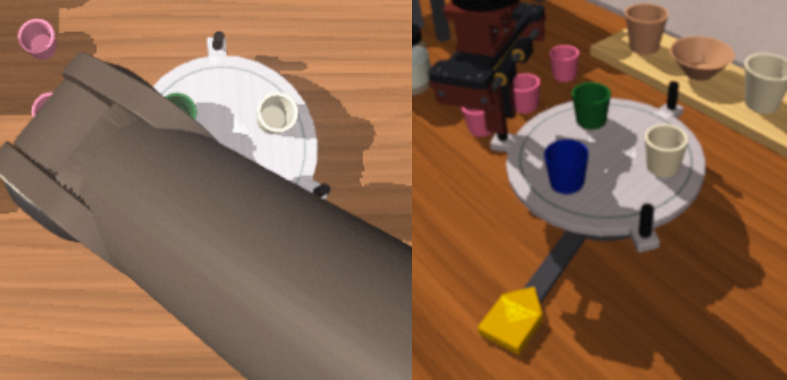

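The side view shows the push working: the blue cup is front-left, with some angle left to go, and all cups are standing. Measuring what's left.

```bash
python3 - <<'E'
from h import *
t=eyes.get_image('top');g=eyes.get_image('side');c=np.array([.5538,.0443])
def f(im,q,z):
    w=toworld(im,q,z)[:2]-c;return np.linalg.norm(w).round(4),np.degrees(np.arctan2(w[1],w[0])).round(1)
for q in ((278.2,126.5),(342.5,219.9)): print('top post',f(t,q,.112))
for q in ((130+(673-412)/1.339,100+87/1.339),(130+(646-412)/1.339,100+209/1.339)): print('side post',f(g,q,.112))
P=g['pixels'].astype(int);R,G,B=P[...,0],P[...,1],P[...,2];m=((B>50)&(B>1.8*R)&(B>1.8*G)).astype(np.uint8)
k,l,s,ce=cv2.connectedComponentsWithStats(m);i=1+s[1:,4].argmax();print(s[i],ce[i],'side blue',f(g,ce[i],.0945))
E
```

```text
top post (np.float64(0.1257), np.float64(1.8))
top post (np.float64(0.1285), np.float64(-118.0))
side post (np.float64(0.1245), np.float64(-1.2))
side post (np.float64(0.1343), np.float64(-117.9))
[ 229  204   32   41 1038] [244.85452794 223.12427746] side blue (np.float64(0.0621), np.float64(-179.1))
```

```bash
python3 -m pendant '[[-0.45,-0.05,-1.25,0,0,0,-0.093],[-0.45,-0.05,-1.25,0,0,0,-0.093],[-0.45,-0.05,-1.2,0,0,0,-0.09],[-0.45,0,0,0,0,0,0],[-0.45,0,0,0,0,0,0]]'
cat > m.py <<'E'
from h import *
t=snap('top','tz.png');g=snap('side','sz.png');c=np.array([.5538,.0443])
def f(im,q,z):
    w=toworld(im,q,z)[:2]-c;return np.linalg.norm(w).round(4),np.degrees(np.arctan2(w[1],w[0])).round(1)
for a in (18,-102,138):
    a=np.radians(a);p=topx(t,[[c[0]+.132*np.cos(a),c[1]+.132*np.sin(a),.112]])[0];x,y=p.astype(int)
    S=t['pixels'][y-12:y+13,x-12:x+13].astype(int);m=S.max(2)<50;yy,xx=np.nonzero(m)
    if len(xx): print('top post',len(xx),f(t,(x-12+xx.mean(),y-12+yy.mean()),.10))
P=g['pixels'].astype(int);R,G,B=P[...,0],P[...,1],P[...,2];m=((B>50)&(B>1.8*R)&(B>1.8*G)).astype(np.uint8)
k,l,s,ce=cv2.connectedComponentsWithStats(m);i=1+s[1:,4].argmax();print(s[i],ce[i],'side blue',f(g,ce[i],.0945))
cups();e=r.get_state()['ee_pos'];d=e[:2]-c;print(e,np.linalg.norm(d),np.degrees(np.arctan2(d[1],d[0])))
E
python3 m.py
```

```text
time_s: 9.07
ee_pos: [0.4611, 0.1379, 0.0896]
orientation: [0.379, 0.925, 0.0, 0.0]
wrist_force: [1.7, -0.5, -1.3]
grip_width: 0.0238
top post 9 (np.float64(0.129), np.float64(-104.3))
[ 238  208   33   41 1056] [254.24526515 227.5719697 ] side blue (np.float64(0.0615), np.float64(-163.0))
blue 77 [300.5 214.1] r 0.0584 ang -142.8
green 5 [259. 179.] r 0.0491 ang 61.9
[0.46121965 0.13845437 0.08960816] 0.13204607831619555 134.517055515196
```

```bash
python3 -m pendant '[[-0.1,0,0,0,0,0,0],[-0.1,0,0,0,0,0,0],[-0.1,0,0,-2,0,0,0],[-0.1,0,0,-4,0,0,0],[-0.1,0,0,-4,0,0,0],[-0.1,4,0,-2,0,0,0],[-0.1,4,0,0,0,0,0],[-0.1,4,0,0,0,0,0]]'
python3 -m pendant '[[-0.1,3,-2,0,0,0,0],[-0.1,3,-2,0,0,0,0],[-0.1,3,-2,0,0,0,0],[-0.1,0,-3,0,0,0,0],[-0.1,0,0,0,0,0,0],[-0.1,0,0,0,0,0,0]]'
python3 m.py
python3 - <<'E'
import cv2,numpy as np
A=cv2.imread('pics/tz.png')[100:340,140:400];B=cv2.imread('pics/sz.png')[100:384,130:410]
cv2.imwrite('pics/m6.png',np.hstack([cv2.resize(A,(412,380)),cv2.resize(B,(375,380))]))
E
```

```text
time_s: 9.88
ee_pos: [0.3762, 0.2208, 0.2094]
orientation: [0.378, 0.926, 0.001, 0.001]
wrist_force: [0.4, 0.9, -0.7]
grip_width: 0.0395
time_s: 10.38
ee_pos: [0.2573, 0.2235, 0.2091]
orientation: [0.377, 0.926, -0.004, 0.003]
wrist_force: [1.1, 0.9, 0.5]
grip_width: 0.0397
top post 20 (np.float64(0.1285), np.float64(-103.6))
[ 238  209   33   40 1052] [254.25570342 227.37357414] side blue (np.float64(0.0611), np.float64(-163.2))
blue 416 [294.5 221.9] r 0.0656 ang -159.2
green 1 [248. 167.] r 0.0799 ang 53.7
[0.25737049 0.22469568 0.20886492] 0.3470058476631292 148.67690262268073
```

View pics/m6.png

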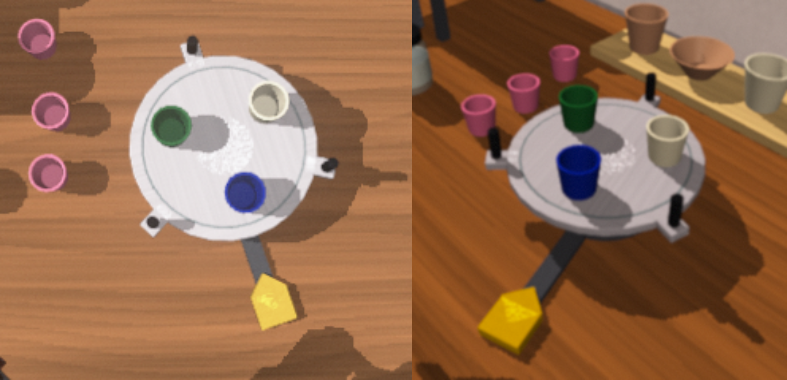

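```bash
python3 - <<'E'
from h import *
t=eyes.get_image('top')
def an(v): return np.degrees(np.arctan2(v[1],v[0])).round(1)
q=[(140+x/1.585,100+y/1.583) for x,y in ((193,42),(331,163),(153,221))]
p=np.array([toworld(t,a,.112)[:2] for a in q]);A=2*(p[1:]-p[0]);c=np.linalg.solve(A,(p[1:]**2).sum(1)-(p[0]**2).sum())
print('c',c,np.linalg.norm(p[0]-c),[an(a-c) for a in p])
ar=[toworld(t,a,.014)[:2] for a in ((305,273.2),(316,304))];print('arrow',[an(a-c) for a in ar],an(ar[1]-ar[0]))
for n,x,y in (('blue',245,192),('green',172,127),('cream',268,102)):
    b=toworld(t,(140+x/1.585,100+y/1.583),.103)[:2]-c;print(n,np.linalg.norm(b).round(4),an(b))
# plate ellipse fit for the axis: bright low-sat pixels
h=cv2.cvtColor(t['pixels'],cv2.COLOR_RGB2HSV);m=((h[...,1]<50)&(h[...,2]>110)).astype(np.uint8);m[:110]=0;m[:,:200]=0;m[270:]=0;m[:,360:]=0
m=cv2.morphologyEx(m,cv2.MORPH_OPEN,np.ones((19,19)));
cn=max(cv2.findContours(m,0,2)[0],key=cv2.contourArea);e=cv2.fitEllipse(cv2.convexHull(cn));print(e,toworld(t,e[0],.072))
E
```

```text
c [0.55516306 0.04344492] 0.12990108654589666 [np.float64(16.7), np.float64(-103.1), np.float64(137.2)]
arrow [np.float64(-162.7), np.float64(-162.4)] -161.8
blue 0.0658 -160.2
green 0.0673 73.6
cream 0.0732 -47.9
((280.47418212890625, 193.45181274414062), (118.37725067138672, 118.65385437011719), 10.889606475830078) [0.55248173 0.04429695 0.072     ]
```

The estimates bracket the arrow (−162.3°): blue cup −160.2° (top), −163.2° (side) and −163.1° (midway between posts). The arm is clear of everything, so I'm handing in.

```bash
python3 -c "from workcell import r;print(r.finish_job())"
```

```text
the job is handed in; nothing more can be done
None
```

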